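# Lock a moisture tin into the pin-locked specimen slide

### The job

Put the lidded moisture tin away in the specimen slide: pull up the slide's spring pin by its red T-handle, turn it so that it rests in the yellow notches and stays out by itself when you let go, draw the carriage fully out, and set the tin upright in its tray (do not drop it). Push the carriage fully home under the clear hood with the pin still parked, and only then turn the pin back so that it snaps down and locks the carriage. Leave the open tin, the loading cap and everything else where they are.

Things in the scene. Friction and masses are not known exactly. Their poses are not given: they have to be found in the camera images.
- slide_base: blue fixed base of the specimen slide, 245 x 92 x 8 mm, between the two oedometers; it carries hood, collar, carriage and pin. Origin: on the bench, 12.5 mm to -x of the plate's centre. Axes: -x is the way the carriage is drawn out (roughly to the robot), +y the side of the spring pin, z up
- hood (a point): centre of the open mouth (facing the base's -x) of the clear hood over the tray's home place. The hood reaches 100 mm to +x from here, is 92 mm wide outside and 86 mm inside, its top 60 mm and its ceiling 57 mm above the bench. Axes as slide_base
- collar (a point): on the upright axis of the spring pin, at the top of its fixed steel collar, 67.5 mm above the bench; x = -50, y = +70 mm in the base frame. Collar of 41 mm diameter on a blue bracket, with a deep slot along the base's y (locked) and, 75 degrees counter-clockwise from it, two shallow notches with yellow floors (rest). Axes as slide_base
- carriage (a joint): travel of the carriage, m: 0 fully home under the hood (start, locked by the pin), 0.12 fully out at its stop. It slides along the base's -x with about 1.5 N of friction and stays where it is left
- tray_floor (a point): centre of the floor of the square tray on the carriage, 16 mm above the bench, x = +70 mm in the base frame when home and -50 mm when out (then clear of the hood). Inside 66 x 66 mm, rim 10 mm high and 4 mm thick. Axes as slide_base
- carriage_grip (a point): centre of the carriage's black bar handle: round bar of 12 mm diameter, 56 mm long along the base's y, axis 56 mm above the bench, 90 mm to -x of the tray's centre, on two posts 42 mm apart with 34 mm free beneath. Pinch it from above, fingers closing along the base's x. Axes as slide_base
- pin_lift (a joint): how far the spring pin is pulled up, m: 0 down and locked (start), about 0.014 parked in the rest notches, 0.018 or more for its cross bar to clear the collar and turn, stop at 0.028. The spring pulls down with 4.5 N at 0, 9.5 N at the top. It drops to 0 only when turned back to 0 with the carriage within 2 mm of home; above 0.010 the carriage is free
- pin_turn (a joint): angle of the spring pin, rad, growing counter-clockwise seen from above: 0 locked (start), 1.31 (75 degrees) over the rest notches, stops at -0.1 and 1.45. It turns easily, but only while lifted 0.018 or more; the notch sides are upright, so to turn back it must first be lifted about 5 mm out of the notches
- pin_grip (a point): centre of the red T-handle on top of the pin: a bar 42 mm long, 12 mm thick, 18 mm high, 122 mm above the bench when locked (rises with pin_lift), lying along this point's own y axis, which is the base's y when locked and turns with the pin. Pinch it across its 12 mm from above. Clear stem beneath it down to 70 mm above the bench
- tin: the small round aluminium moisture tin with its lid on (the lid stays on), 56 mm diameter at the lid, 53 mm at the body, 32 mm high, 40 to 120 g, upright on the bench right of the robot, between the right oedometer's black lever (60 to 120 mm above the bench) and the cabinet's open drawer (90 mm up): keep a wide gripper clear of both. Origin: centre of its underside, z up
- open_tin: a somewhat larger moisture tin without lid, 61 mm diameter, 34 mm high, soil in it; bystander, leave alone. Origin: centre of its underside
- loading_cap: round steel loading cap with a centre knob, 56 mm diameter, 29 mm high; bystander, leave alone. Origin: centre of its underside
There are look-alikes about, which are no part of the job. Leave any orange look-alike of the tin alone.

How it is judged:
By the outcome, as a careful person would: the job done as asked, in the order asked, and still so for the second after the job is handed in, with the robot touching nothing.
It also fails if it takes over 72 s, if anything falls off the work surface, if the arm or the gripper's body presses on something with over 40 N, if the wrist force passes 120 N, or if a joint passes its speed limit or range.

### The arm

A 6-joint arm with a two-finger parallel gripper is mounted at the origin on a cart in front of the work surface, level with it; the furniture and walls round the work are solid. World frame = base frame: x ahead of the robot, y to its left, z up, the work surface at z = 0. Lengths are in m, angles in rad, forces in N, time in s.
With the tool pointing down it reaches from about 0.325 to 0.875 m from the base axis. Payload 4.4 kg.
Tool frame: the origin (TCP) lies between the finger pads; the fingertips stand r.tips_ahead ahead of it and the grasp point (between the pads) lies 6 mm ahead of it (r.tips_ahead is the distance from the TCP to the fingertips, in m); z points along the fingers, y is the line along which they close (so a half turn about z gives the same grasp; the last joint's range is limited). The gripper opens to 85 mm and grips with 20 to 120 N. Pads are 22 mm wide; open, the fingers measure 114 mm over their backs; the gripper's body (76 mm by 85 mm) begins 54 mm behind the grasp point. The pads swing forward as they close: fully open they stand 13 mm farther back than shut.
Start: joints at [1.012, 0.207, 1.542, -0, 1.393, -0.15], TCP at [0.228, 0.528, 0.219] pointing down, gripper open.
Joint ranges: [-2.73, 2.73], [-0.86, 2.22], [0.23, 2.46], [-1.11, 4.25], [0.08, 2.63], [-2.82, 2.82]. Speed limits (rad/s): [2.79, 2.79, 3.14, 3.14, 3.14, 3.14].

### API

Orientations are given as a unit quaternion [w, x, y, z].
In Python, from station import r, grab_frame, camera_model, finder gives the robot as it stands.
- The arm moves only by the tool jog_arm, never from a script. Its argument "steps" is a list that holds one entry, the list of rows, each a list of 6 numbers: the shift along the world's x, y, z in m, then the turn, a rotation vector about the world's x, y, z in rad. In form: [[[tx, ty, tz, wx, wy, wz], ...]]. A call has 1 to 5 rows; each row shifts and turns the commanded pose from where the row before left it; what a row does not reach is not made up. A row lasts 1/12 s, in which the tool goes at most 41.7 mm and 7.16 degrees, less where a joint would pass 70% of its speed; a pose out of reach is approached as far as the arm can. A call with a gripper value outside its range is refused whole. "claw" is the closure, from 0 (fully open) to 1 (shut), set as the call begins (left out, the last holds). The fingers move at their own pace and stop on an object; "newtons" is the grip in N (left out, the last holds). Time passes only in rows, so rows that do not move let the fingers close. It gives the time, the measured TCP pose, the force, the opening and the grip force at its end, in the units of the state.
- r.get_obs(): the state, without advancing time (a new reading comes with each control period).
- grab_frame(name): name is "side" or "top"; returns the picture (384x512x3 uint8, red, green, blue); there is no depth.
- camera_model(name): a dict with "K" (3x3 intrinsics, pixels), "k1" (the pictures are not rectified: a ray, as slopes to the right and down, at radius r is drawn at 1 + k1 r^2 times it, then the intrinsics apply), "R" (3x3) and "t" (3): a world point X has camera coordinates R X + t. Camera axes: x right, y down, z forward; pixel columns grow to the right and rows downward; lengths in m; the calibration is good to about 2 mm. A picture is of the moment at which its call begins. camera_model takes no time and is no camera call.
- r.job_done(): hands the job in; it is judged then, once.
Trained networks look in the newest picture that a camera, given by its name, has taken for a name from the list of things; names that differ only in an ending like _2 or _b are one class to them, and where a whole thing is asked for, a point or a joint stands for the part that bears it (a point fixed in the world has none). Each returns a list of dicts, best first, with "p" (0 to 1); they miss things now and then, are a little off and sometimes report something else, mostly with a low value. They report only what shows in the picture. A call takes as long as a camera call. They do not tell look-alikes from the thing itself.
- finder.find_in(target, camera): "xy" ([column, row] as shares, 0 to 1, of the picture: columns of its width, rows of its height, amid what is visible of it).
The state is a dict: "time_s": time; "joints": joint angles; "qvel": joint speeds; "effort": joint torques, N m; "ee_pos": TCP position; "orientation": TCP orientation; "ft_force": force on the tool from outside, world axes, zero at the start; "moment": the same for the moment, N m; "grip_width": opening from 0.0 (shut) to 1.0 (fully open); "gripper_force": force on a finger pad.
Only numpy, scipy, OpenCV 4.12 (cv2) and the standard library are available. Lean on these libraries where they do the work, as an engineer would, in place of code of your own. Each camera call takes 0.05 s, during which the arm holds its last target. There are 200 camera calls.

## Working session

There is one attempt and no reset: what is moved stays moved. The work goes in short steps, Python scripts to look and compute and a tool call to move; the robot and the scene stay as the last step left them, time stands still between calls to the robot, and variables do not carry over. Pictures are saved under pics/ and viewed, at most 10 in all, crops included, and the job is handed in when it is done.

Besides the shell and the picture viewer there is one more tool, called after "Request:" as name(argument=value, ...) on one line, values as JSON. jog_arm: Moves the arm, as the interface text tells. Its arguments: {"type":"object","properties":{"steps":{"type":"array"},"claw":{"type":"number"},"newtons":{"type":"number"}},"required":["steps"]}

```bash
mkdir -p pics; ls
cat > h.py <<'E'
import numpy as np, cv2
from station import r, grab_frame, camera_model, finder
def ray(cam,u,v):
    m=camera_model(cam);K=np.array(m["K"]);R=np.array(m["R"]);t=np.array(m["t"])
    d=np.array([(u-K[0,2])/K[0,0],(v-K[1,2])/K[1,1]]);s=d.copy()
    for _ in range(20): s=d/(1+m["k1"]*(s@s))
    return -R.T@t, R.T@np.array([s[0],s[1],1])
def at_z(cam,u,v,z):
    c,d=ray(cam,u,v); return c+d*(z-c[2])/d[2]
def proj(cam,X):
    m=camera_model(cam);p=np.array(m["R"])@np.array(X)+np.array(m["t"]);s=p[:2]/p[2]
    s=s*(1+m["k1"]*(s@s));K=np.array(m["K"]);return K[:2,:2]@s+K[:2,2]
def tri(u1,u2):
    c1,d1=ray("top",*u1);c2,d2=ray("side",*u2)
    A=np.stack([d1,-d2],1);k=np.linalg.lstsq(A,c2-c1,rcond=None)[0]
    p,q=c1+k[0]*d1,c2+k[1]*d2
    return (p+q)/2,np.linalg.norm(p-q)
def find(n,cam,k=3): return [(np.array(f["xy"])*[512,384],f["p"]) for f in finder.find_in(n,cam)[:k]]
E
python3 - <<'E'
from h import *
np.set_printoptions(precision=3,suppress=True)
for c in ("top","side"):
    im=grab_frame(c); cv2.imwrite(f"pics/{c}0.png",cv2.resize(im[:,:,::-1],(800,600),interpolation=cv2.INTER_CUBIC))
    m=camera_model(c);print(c,-np.array(m["R"]).T@m["t"],np.array(m["R"])[2])
Z=dict(tin=.016,pin_grip=.122,carriage_grip=.056,tray_floor=.016,collar=.0675,hood=.03,open_tin=.017,loading_cap=.015,slide_base=.004)
for n,z in Z.items():
    for c in ("top","side"):
        for uv,p in find(n,c,3): print(n,c,uv,round(p,2),at_z(c,*uv,z)[:2])
print(r.get_obs(),r.tips_ahead)
E
```

```text
pics
top [ 0.401 -0.121  1.332] [ 0.106  0.001 -0.994]
side [0.389 0.651 0.795] [ 0.114 -0.751 -0.65 ]
tin top [330.189 240.192] 0.74 [ 0.39  -0.345]
tin top [395.213 199.603] 0.73 [ 0.519 -0.548]
tin side [271.514 139.2  ] 0.67 [ 0.51  -0.548]
tin side [298.496 167.501] 0.37 [ 0.396 -0.386]
pin_grip top [151.706 185.702] 0.58 [0.536 0.187]
pin_grip side [220.006 282.509] 0.71 [0.534 0.19 ]
carriage_grip top [169.574 168.998] 0.79 [0.596 0.151]
carriage_grip top [176.077 172.608] 0.39 [0.585 0.131]
carriage_grip side [198.093 297.216] 0.94 [0.589 0.192]
tray_floor top [169.574 168.883] 0.55 [0.602 0.16 ]
tray_floor side [198.093 301.402] 0.83 [0.596 0.178]
collar top [174.694 172.109] 0.65 [0.585 0.133]
collar side [203.52  290.496] 0.65 [0.578 0.18 ]
hood top [176.589 171.686] 0.89 [0.592 0.135]
hood side [205.722 284.39 ] 0.77 [0.587 0.138]
open_tin top [362.598 208.205] 0.91 [ 0.49  -0.446]
open_tin top [169.677 169.114] 0.34 [0.602 0.159]
loading_cap top [135.475 228.288] 0.8 [0.415 0.258]
loading_cap top [171.776 173.414] 0.73 [0.588 0.153]
loading_cap side [276.275 343.603] 0.85 [0.402 0.251]
slide_base top [173.517 172.8  ] 0.55 [0.592 0.149]
slide_base side [202.496 286.003] 0.85 [0.6   0.126]
{'time_s': 1.0, 'joints': array([ 1.013,  0.207,  1.541, -0.   ,  1.393, -0.151]), 'qvel': array([ 0.001,  0.002,  0.002, -0.001,  0.   ,  0.001]), 'effort': array([ -0.   , -38.306, -29.198,  -0.   ,   0.001,  -0.   ]), 'ee_pos': array([0.228, 0.528, 0.219]), 'orientation': array([0.   , 0.202, 0.979, 0.   ]), 'ft_force': array([ 0.113, -0.14 , -1.294]), 'moment': array([-0.01 , -0.019,  0.015]), 'gripper_force': 0.0, 'grip_width': 0.9991708191387876} 0.025
```

View pics/top0.png

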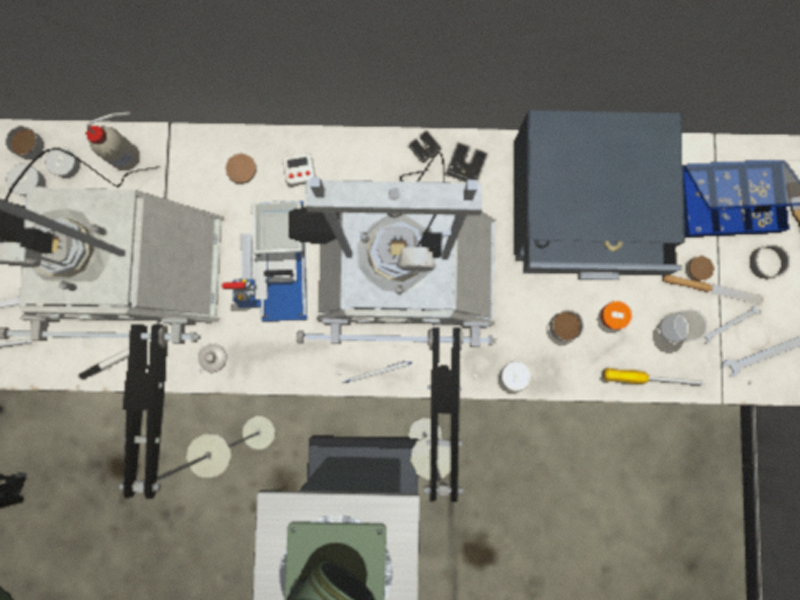

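View pics/side0.png

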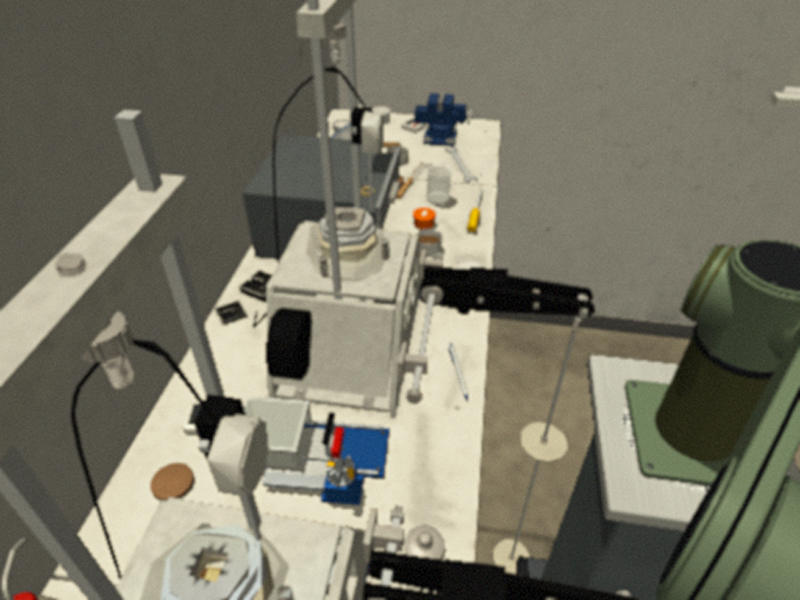

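The top view shows the tin as the silver disc at (515,377)/800, with the orange look-alike at (617,316) and the open tin at (566,326). The slide has its red T at (234,285), black bar at (279,274) and blue plate at (285,290). The side view shows the red T at (337,440) and the black bar at (329,435). I'll zoom in on the slide.

Run:
```python
from h import *
a=cv2.imread("pics/top0.png") 
t=grab_frame("top")[120:215,125:225,::-1]; s=grab_frame("side")[240:335,150:260,::-1]
t=cv2.resize(t,None,fx=4,fy=4,interpolation=cv2.INTER_CUBIC);s=cv2.resize(s,None,fx=3.6,fy=4,interpolation=cv2.INTER_CUBIC)
im=np.hstack([t,s]);print(im.shape);cv2.imwrite("pics/c1.png",im)
# red centroid & blue mask
for c in("top","side"):
    f=grab_frame(c);h=cv2.cvtColor(f,cv2.COLOR_RGB2HSV)
    m=(((h[...,0]<6)|(h[...,0]>174))&(h[...,1]>150)&(h[...,2]>80)).astype(np.uint8)
    n,l,st,ce=cv2.connectedComponentsWithStats(m)
    for i in range(1,n):
        if st[i,4]>5: print(c,st[i],ce[i],at_z(c,*ce[i],.122))
```

```text
(380, 796, 3)
top [56 81 10 10 76] [60.65789474 85.51315789] [0.82859204 0.46891211 0.122     ]
top [143 181  14   4  43] [149.60465116 182.13953488] [0.54650187 0.19314918 0.122     ]
side [212 273   8  20 103] [215.25242718 282.70873786] [0.54415714 0.19229339 0.122     ]
side [  8 379  16   5  64] [ 15.625    381.265625] [0.83454155 0.44037558 0.122     ]
```

View pics/c1.png

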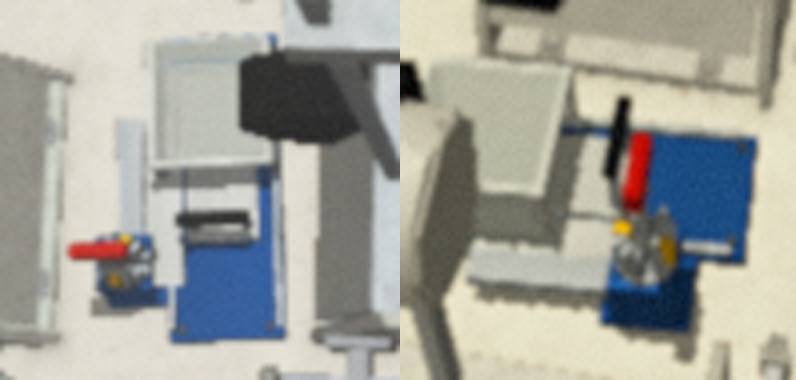

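Run:
```python
from h import *
np.set_printoptions(precision=4,suppress=True)
c=lambda x,y:(x/4+125,y/4+120)
for n,p,z in (("plateNL",(170,341),.008),("plateNR",(285,338),.008),("barL",(178,219),.056),("barR",(249,217),.056),("hoodFL",(152,167),.06),("hoodFR",(276,163),.06),("hoodBL",(150,39),.06),("redL",(68,252),.124),("redR",(127,249),.124)):
    print(n,at_z("top",*c(*p),z)[:2])
d=lambda x,y:(x/3.6+150-400/3.6,y/4+240)
for n,p,z in (("plateNR",(755,138),.008),("plateNL",(745,262),.008),("barR",(624,98),.056),("barL",(610,178),.056),("redR",(640,135),.124),("redL",(634,207),.124)):
    print("s",n,at_z("side",*d(*p),z)[:2])
pg=tri((149.6,182.14),(215.25,282.7));print(pg)
bar=tri(c(213.5,218),d(617,138));print(bar)
t=grab_frame("top");uv=np.array([330.2,240.2]).astype(int)
g=cv2.cvtColor(t[215:265,305:355],cv2.COLOR_RGB2GRAY)
m=(g>195).astype(np.uint8);
ci=cv2.HoughCircles(cv2.resize(g,None,fx=6,fy=6,interpolation=cv2.INTER_CUBIC),cv2.HOUGH_GRADIENT,1,100,param1=60,param2=15,minRadius=40,maxRadius=75)
print(ci)
for q in ci[0][:2]:
    u=(q[:2]+.5)/6+[305,215]-.5; print(u,at_z("top",*u,.032), q[2]/6)
```

```text
plateNL [0.4884 0.1633]
plateNR [0.4925 0.0733]
barL [0.5783 0.1508]
barR [0.5809 0.0969]
hoodFL [0.6173 0.1714]
hoodFR [0.6222 0.0772]
hoodBL [0.7167 0.1772]
redL [0.5433 0.2144]
redR [0.5463 0.1721]
s plateNR [0.492  0.0768]
s plateNL [0.4836 0.1658]
s barR [0.5793 0.0966]
s barL [0.5742 0.1547]
s redR [0.5461 0.1705]
s redL [0.5389 0.2156]
(array([0.5452, 0.1928, 0.1227]), np.float64(0.002393525933078394))
(array([0.5787, 0.1242, 0.053 ]), np.float64(0.0025481448547886084))
[[[150.5 155.5  52.6]]]
[329.6667 240.5   ] [ 0.3887 -0.341   0.032 ] 8.766666
```

Request:
jog_arm(steps=[[[0.026,-0.032,0.004,0,0,-0.11],[0.026,-0.032,0.004,0,0,-0.11],[0.026,-0.032,0.004,0,0,-0.11],[0.026,-0.032,0.004,0,0,-0.11],[0.026,-0.032,0.004,0,0,-0.11]]], claw=0.4, newtons=50)

```text
time_s: 1.67
ee_pos: [0.3588, 0.3664, 0.2396]
orientation: [0.0, 0.463, 0.886, 0.0]
ft_force: [0.7, -0.6, -1.1]
grip_width: 0.6
gripper_force: 0.0
```

Request:
jog_arm(steps=[[[0,-0.035,0,0,0,-0.11],[0,-0.035,0,0,0,-0.11],[0,-0.035,0,0,0,-0.11],[0,-0.035,0,0,0,-0.11],[0,-0.035,0,0,0,-0.119]]])

```text
time_s: 2.08
ee_pos: [0.3578, 0.1913, 0.2394]
orientation: [0.0, 0.69, 0.724, 0.0]
ft_force: [1.2, -0.5, 0.6]
grip_width: 0.601
gripper_force: 0.0
```

```bash
cat >> h.py <<'E'
np.set_printoptions(precision=4,suppress=True)
from scipy.spatial.transform import Rotation as Ro
def st():
    o=r.get_obs();R=Ro.from_quat(np.roll(o["orientation"],-1)).as_matrix()
    print("t",round(o["time_s"],2),"p",o["ee_pos"],"yaw_y",np.arctan2(R[1,1],R[0,1]),"z",R[:,2],"F",o["ft_force"],"M",o["moment"],"w",round(o["grip_width"],3),"gf",o["gripper_force"],"j",o["joints"])
E
python3 - <<'E'
from h import *
st()
# heights of right oedometer corner near side cam; left oedometer right face
b=at_z("side",393*.64,412*.64,0);print("R oed corner base",b)
c,d=ray("side",390*.64,295*.64)
k=((b-c)[:2]@d[:2])/(d[:2]@d[:2]);print("top",c+k*d)
for z in (0,.1,.15,.2):
  print(z,"L face",at_z("top",60/4+125,90/4+120,z),at_z("top",55/4+125,340/4+120,z),"drawer",at_z("top",600*.64,278*.64,.09)[:2], "lever", at_z("top",460*.64,400*.64,.1)[:2])
E
```

```text
t 2.08 p [0.3578 0.1913 0.2394] yaw_y 0.048877540863659794 z [ 0.0007  0.0001 -1.    ] F [ 1.2295 -0.5266  0.6083] M [-0.05   -0.0286 -0.0347] w 0.601 gf 0.0 j [ 0.2771 -0.1892  1.8985 -0.0001  1.4316  0.2282]
R oed corner base [0.4913 0.0354 0.    ]
top [0.4951 0.0361 0.2617]
0 L face [0.6885 0.2615 0.    ] [0.4879 0.2556 0.    ] drawer [ 0.5765 -0.4919] lever [ 0.343 -0.228]
0.1 L face [0.6669 0.2328 0.1   ] [0.4814 0.2274 0.1   ] drawer [ 0.5765 -0.4919] lever [ 0.343 -0.228]
0.15 L face [0.6561 0.2185 0.15  ] [0.4781 0.2132 0.15  ] drawer [ 0.5765 -0.4919] lever [ 0.343 -0.228]
0.2 L face [0.6453 0.2041 0.2   ] [0.4749 0.1991 0.2   ] drawer [ 0.5765 -0.4919] lever [ 0.343 -0.228]
```

Request:
jog_arm(steps=[[[0.037,0.0,0,0,0,0.006],[0.037,0,0,0,0,0],[0.037,0,0,0,0,0],[0.037,0,0,0,0,0],[0.037,0,0,0,0,0]]])

```text
time_s: 2.5
ee_pos: [0.5447, 0.1924, 0.2394]
orientation: [0.0, 0.686, 0.728, 0.0]
ft_force: [-0.2, -0.4, 1.3]
grip_width: 0.603
gripper_force: 0.0
```

Request:
jog_arm(steps=[[[0.002,0.001,-0.03,0,0,0],[0,0,-0.03,0,0,0],[0,0,-0.025,0,0,0],[0,0,-0.015,0,0,0],[0,0,-0.01,0,0,0]]])

```text
time_s: 2.92
ee_pos: [0.5434, 0.1934, 0.1263]
orientation: [-0.001, 0.686, 0.728, -0.002]
ft_force: [-0.7, -0.2, -0.7]
grip_width: 0.603
gripper_force: 0.0
```

Run:
```python
from h import *
st()
t=grab_frame("top")[120:215,125:225,::-1]; s=grab_frame("side")[215:310,160:260,::-1]
cv2.imwrite("pics/c2.png",cv2.resize(np.hstack([t,s]),None,fx=4,fy=4,interpolation=cv2.INTER_CUBIC))
```

```text
t 2.92 p [0.5434 0.1934 0.1263] yaw_y 0.059820003893588464 z [-0.0046 -0.0009 -1.    ] F [-0.6551 -0.175  -0.6884] M [-0.0163  0.055  -0.0546] w 0.603 gf 0.0 j [0.192  0.3045 1.6226 0.     1.2192 0.1321]
```

View pics/c2.png

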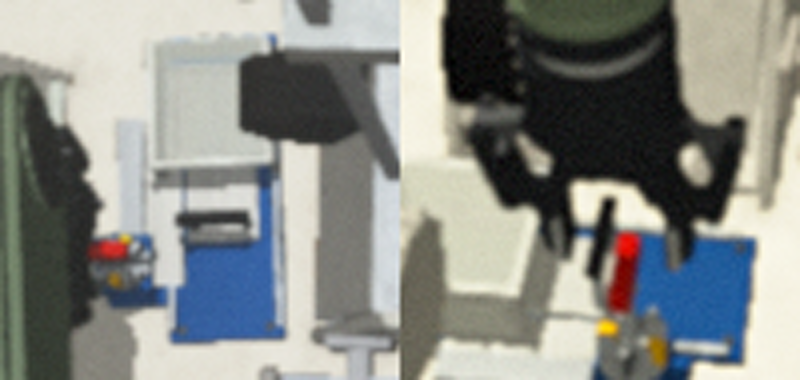

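The right half shows the fingertips (560,245 and 680,255) on either side of the red T (622,270), so I'll close on it.

Request:
jog_arm(steps=[[[0,0,0,0,0,0],[0,0,0,0,0,0],[0,0,0,0,0,0],[0,0,0,0,0,0],[0,0,0,0,0,0]]], claw=1, newtons=50)

```text
time_s: 3.43
ee_pos: [0.5457, 0.194, 0.1305]
orientation: [0.001, 0.686, 0.728, 0.001]
ft_force: [0.6, -1.1, 0.2]
grip_width: -0.001
gripper_force: 0.0
```

Request:
jog_arm(steps=[[[0,0,0.002,0,0,0],[0,0,0.005,0,0,0],[0,0,0.006,0,0,0],[0,0,0.005,0,0,0],[0,0,0.005,0,0,0]]])

```text
time_s: 3.85
ee_pos: [0.5454, 0.1939, 0.1533]
orientation: [0.0, 0.686, 0.728, 0.0]
ft_force: [-0.2, -0.6, 0.2]
grip_width: 0.004
gripper_force: 0.0
```

```bash
python3 -c "
from h import *
st()"
```

```text
t 3.85 p [0.5454 0.1939 0.1533] yaw_y 0.05995101988337016 z [ 0.001   0.0002 -1.    ] F [-0.1649 -0.5691  0.2281] M [0.0015 0.0074 0.0034] w 0.004 gf 0.0 j [0.1921 0.2749 1.5998 0.     1.2659 0.1322]
```

Run:
```python
from h import *
# earlier pose tips, full expected
for z in (.1013,.106,.12): print(z,proj("side",[.5430,.1934,z]),proj("top",[.543,.1934,z]))
print("tips seen", [(160+(X-400)/4,215+Y/4) for X,Y in((560,250),(680,262))])
for dx in (-.03,.03): print(proj("side",[.543+dx,.1934,.107]))
print(st())
t=grab_frame("top")[120:215,105:205,::-1]; s=grab_frame("side")[215:310,160:260,::-1]
cv2.imwrite("pics/c3.png",cv2.resize(np.hstack([t,s]),None,fx=4,fy=4,interpolation=cv2.INTER_CUBIC))
p=r.get_obs()["ee_pos"]
print("now tip", proj("side",p-[0,0,.025]),proj("top",p-[0,0,.025]))
```

```text
0.1013 [216.2599 288.888 ] [151.2584 184.2043]
0.106 [216.125  287.6153] [150.8555 184.0115]
0.12 [215.7171 283.7673] [149.6372 183.4287]
tips seen [(200.0, 277.5), (230.0, 280.5)]
[229.6691 289.2047]
[202.6335 285.5018]
t 3.85 p [0.5454 0.1939 0.1533] yaw_y 0.05995101988337016 z [ 0.001   0.0002 -1.    ] F [-0.1649 -0.5691  0.2281] M [0.0015 0.0074 0.0034] w 0.004 gf 0.0 j [0.1921 0.2749 1.5998 0.     1.2659 0.1322]
None
now tip [213.9415 281.3284] [148.6597 181.9599]
```

View pics/c3.png

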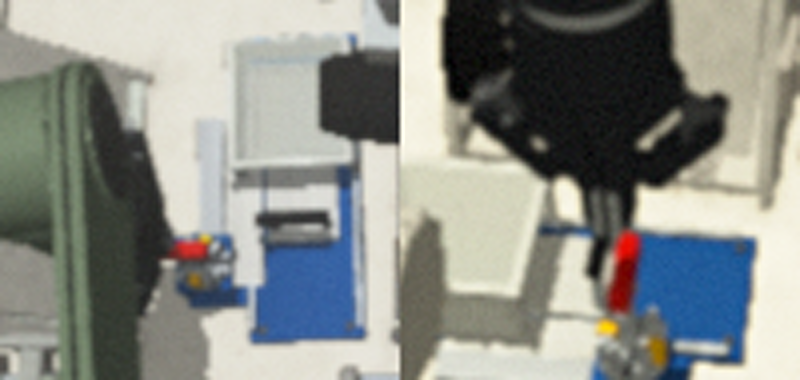

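Request:
jog_arm(steps=[[[0,0,0.03,0,0,0],[0,0,0.03,0,0,0],[-0.03,-0.02,0,0,0,0],[-0.035,-0.035,0,0,0,0],[-0.035,-0.035,0,0,0,0]]], claw=0)

```text
time_s: 4.37
ee_pos: [0.4556, 0.1146, 0.2129]
orientation: [0.001, 0.685, 0.729, 0.0]
ft_force: [-0.3, -1.0, 0.4]
grip_width: 0.707
gripper_force: 0.0
```

Run:
```python
from h import *
st(); o=r.get_obs();p=o["ee_pos"];yw=.06;ax=np.array([np.cos(yw),np.sin(yw),0])
ims=[]
for c,(x0,y0) in(("top",(120,120)),("side",(180,175))):
    f=grab_frame(c)[:,:,::-1].copy()
    f=cv2.resize(f[y0:y0+140,x0:x0+100],None,fx=4,fy=4,interpolation=cv2.INTER_CUBIC)
    for q,col in((p+ax*.0425-[0,0,.012],(0,0,255)),(p-ax*.0425-[0,0,.012],(0,0,255)),(p,(0,255,0)),(p+[0,0,.048],(255,0,255))):
        u=proj(c,q); cv2.circle(f,tuple(int(v) for v in ((u-[x0,y0]+.5)*4)),4,col,1)
        print(c,u)
    ims.append(f)
cv2.imwrite("pics/c4.png",np.hstack(ims))
```

```text
t 4.37 p [0.4556 0.1146 0.2129] yaw_y 0.0620680980026537 z [ 0.0015 -0.0002 -1.    ] F [-0.2856 -0.9513  0.3829] M [-0.0476  0.011  -0.0219] w 0.707 gf 0.0 j [ 0.0621 -0.0164  1.7983 -0.0003  1.3581  0.0001]
top [169.6203 196.9558]
top [170.2083 228.74  ]
top [168.9774 212.5463]
top [165.0253 211.5407]
side [242.1412 234.432 ]
side [281.7812 237.3909]
side [261.9821 232.057 ]
side [262.3817 215.8826]
```

View pics/c4.png

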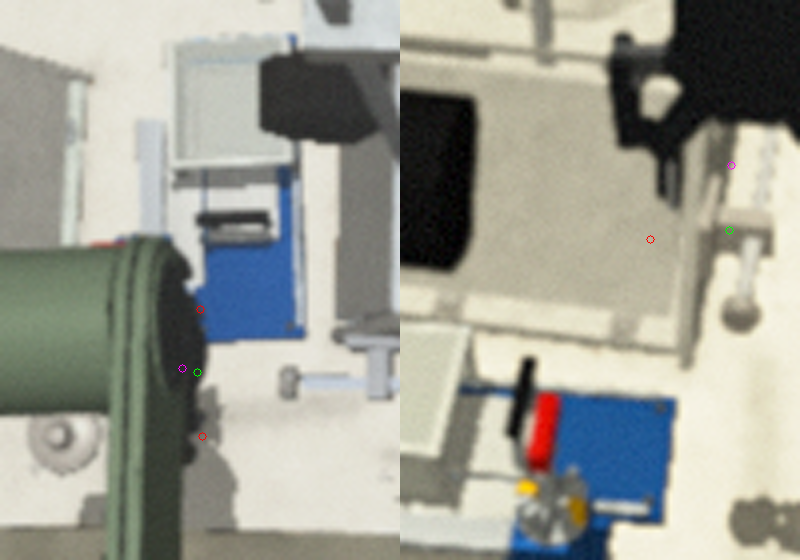

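The gripper appears about 25–35 mm higher than the reported height suggests: its tip is at (667,205) in the right half, above the predicted marks. That explains the miss. I'll descend 25 mm lower, which is clear of the collar either way.

Request:
jog_arm(steps=[[[0.035,0.035,0,0,0,0],[0.035,0.035,0,0,0,0],[0.03,0.019,0,0,0,0],[0,0,-0.02,0,0,0],[0,0,-0.02,0,0,0]]], claw=0.4)

```text
time_s: 4.88
ee_pos: [0.5483, 0.1946, 0.1733]
orientation: [0.001, 0.685, 0.729, 0.002]
ft_force: [-0.3, -0.5, -1.2]
grip_width: 0.601
gripper_force: 0.0
```

Request:
jog_arm(steps=[[[0,0,-0.02,0,0,0],[0,0,-0.02,0,0,0],[0,0,-0.015,0,0,0],[0,0,-0.009,0,0,0],[0,0,-0.006,0,0,0]]])

```text
time_s: 5.3
ee_pos: [0.5444, 0.1929, 0.1008]
orientation: [-0.001, 0.686, 0.728, -0.001]
ft_force: [0.2, -0.0, -0.1]
grip_width: 0.598
gripper_force: 0.0
```

Run:
```python
from h import *
st()
s=grab_frame("side")[215:310,160:260,::-1];t=grab_frame("top")[120:215,105:205,::-1]
cv2.imwrite("pics/c5.png",cv2.resize(np.hstack([t,s]),None,fx=4,fy=4,interpolation=cv2.INTER_CUBIC))
```

```text
t 5.3 p [0.5444 0.1929 0.1008] yaw_y 0.06004537042635504 z [-0.0021 -0.0003 -1.    ] F [ 0.2105 -0.0359 -0.0852] M [-0.0151  0.0311 -0.0729] w 0.598 gf 0.0 j [0.1906 0.3356 1.6407 0.0001 1.1674 0.1305]
```

View pics/c5.png

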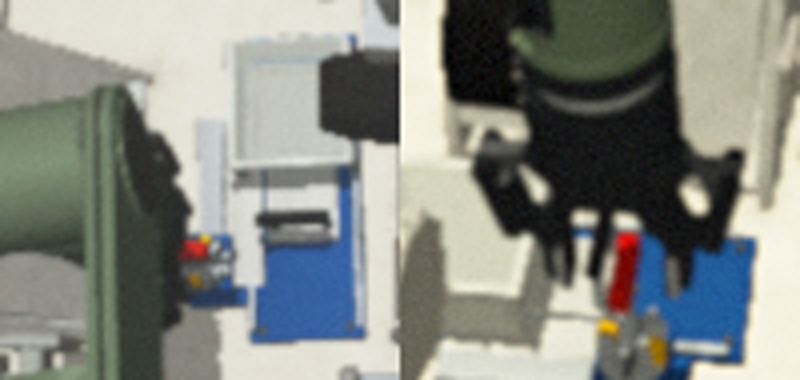

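The tips (562,280 and 680,290) now straddle the T (622,272) at about mid-height. I'll go a little lower and close.

Request:
jog_arm(steps=[[[0,0,-0.008,0,0,0],[0,0,0,0,0,0],[0,0,0,0,0,0],[0,0,0,0,0,0],[0,0,0,0,0,0]]], claw=1, newtons=50)

```text
time_s: 5.82
ee_pos: [0.5436, 0.1928, 0.0947]
orientation: [-0.001, 0.686, 0.728, -0.001]
ft_force: [-5.0, -1.1, 2.9]
grip_width: 0.129
gripper_force: 49.6
```

Request:
jog_arm(steps=[[[-0.001,0,0.004,0,0,0],[0,0,0.005,0,0,0],[0,0,0.006,0,0,0],[0,0,0.005,0,0,0],[0,0,0.003,0,0,0]]])

```text
time_s: 6.23
ee_pos: [0.5432, 0.1927, 0.117]
orientation: [-0.001, 0.686, 0.728, -0.001]
ft_force: [0.0, 0.6, -9.0]
grip_width: 0.13
gripper_force: 48.8
```

```bash
python3 -c "
from h import *
st()"
```

```text
t 6.23 p [0.5432 0.1927 0.117 ] yaw_y 0.06003026265681683 z [-0.0019 -0.0003 -1.    ] F [ 0.0333  0.5629 -8.9755] M [ 0.0474  0.0843 -0.0095] w 0.13 gf 48.79246339201927 j [0.1908 0.313  1.6328 0.0001 1.1977 0.1307]
```

Request:
jog_arm(steps=[[[0,0,0,0,0,0.08],[0,0,0,0,0,0.11],[0,0,0,0,0,0.11],[0,0,0,0,0,0.11],[0,0,0,0,0,0.11]]])

```text
time_s: 6.65
ee_pos: [0.543, 0.1927, 0.1164]
orientation: [-0.001, 0.473, 0.881, -0.001]
ft_force: [-0.3, -0.0, -9.9]
grip_width: 0.132
gripper_force: 48.8
```

Request:
jog_arm(steps=[[[0,0,0,0,0,0.11],[0,0,0,0,0,0.11],[0,0,0,0,0,0.11],[0,0,0,0,0,0.11],[0,0,0,0,0,0.11]]])

```text
time_s: 7.07
ee_pos: [0.5429, 0.1926, 0.1163]
orientation: [-0.001, 0.216, 0.976, -0.001]
ft_force: [-1.6, -0.1, -9.2]
grip_width: 0.126
gripper_force: 48.8
```

Request:
jog_arm(steps=[[[0,0,0,0,0,0.11],[0,0,0,0,0,0.09],[0,0,0,0,0,0.04],[0,0,0,0,0,0],[0,0,0,0,0,0]]])

```text
time_s: 7.48
ee_pos: [0.5429, 0.1925, 0.1164]
orientation: [-0.001, 0.101, 0.995, -0.001]
ft_force: [-2.1, -1.1, -9.7]
grip_width: 0.13
gripper_force: 48.8
```

```bash
python3 -c "
from h import *
st()"
```

```text
t 7.48 p [0.5429 0.1925 0.1164] yaw_y 1.3688975872356655 z [-0.0027 -0.0007 -1.    ] F [-2.1172 -1.1239 -9.6923] M [-0.1075  0.3278 -0.0149] w 0.13 gf 48.823682963848114 j [ 0.1907  0.3137  1.6333 -0.0002  1.1974 -1.1781]
```

Request:
jog_arm(steps=[[[0,0,-0.004,0,0,0],[0,0,-0.004,0,0,0],[0,0,-0.001,0,0,0],[0,0,0,0,0,0],[0,0,0,0,0,0]]])

```text
time_s: 7.9
ee_pos: [0.5432, 0.1926, 0.1086]
orientation: [-0.001, 0.1, 0.995, -0.0]
ft_force: [-6.3, -2.0, -1.5]
grip_width: 0.133
gripper_force: 49.8
```

Request:
jog_arm(steps=[[[0,0,0,0,0,0],[0,0,0,0,0,0],[0,0,0.01,0,0,0],[0,0,0.025,0,0,0],[0,0,0.03,0,0,0]]], claw=0.6)

```text
time_s: 8.32
ee_pos: [0.544, 0.1928, 0.174]
orientation: [-0.0, 0.1, 0.995, -0.0]
ft_force: [0.4, 0.3, -0.5]
grip_width: 0.402
gripper_force: 0.0
```

Request:
jog_arm(steps=[[[0.007,-0.013,0,0,0,-0.11],[0.007,-0.013,0,0,0,-0.11],[0.007,-0.013,0,0,0,-0.11],[0.007,-0.013,0,0,0,-0.11],[0.006,-0.013,0,0,0,-0.11]]])

```text
time_s: 8.73
ee_pos: [0.5807, 0.1275, 0.1762]
orientation: [0.003, 0.369, 0.929, 0.001]
ft_force: [0.5, 0.1, -0.4]
grip_width: 0.4
gripper_force: 0.0
```

Request:
jog_arm(steps=[[[0,-0.003,0,0,0,-0.12],[0,0,0,0,0,-0.12],[0,0,0,0,0,-0.12],[0,0,0,0,0,-0.12],[0,0,0,0,0,-0.12]]])

```text
time_s: 9.15
ee_pos: [0.5803, 0.1249, 0.176]
orientation: [0.002, 0.628, 0.778, 0.002]
ft_force: [-0.0, -0.2, 0.2]
grip_width: 0.401
gripper_force: 0.0
```

Run:
```python
from h import *
st()
f=grab_frame("side");h=cv2.cvtColor(f,cv2.COLOR_RGB2HSV)
m=(((h[...,0]<6)|(h[...,0]>174))&(h[...,1]>150)&(h[...,2]>80)).astype(np.uint8)
n,l,s,ce=cv2.connectedComponentsWithStats(m)
for i in range(1,n):
    if s[i,4]>5: print(s[i],ce[i],at_z("side",*ce[i],.136))
print(proj("side",[.5435,.1925,.136]))
```

```text
t 9.15 p [0.5803 0.1249 0.176 ] yaw_y 0.21363011483278588 z [ 0.0058  0.0005 -1.    ] F [-0.0485 -0.1705  0.18  ] M [ 0.0306 -0.0006 -0.027 ] w 0.401 gf 0.0 j [ 0.0662  0.2787  1.5449  0.0001  1.3122 -0.1475]
[207 272  17  13 130] [214.4308 278.3385] [0.5452 0.1914 0.136 ]
[  8 379  16   5  64] [ 15.625  381.2656] [0.8253 0.4448 0.136 ]
[215.1092 278.8806]
```

Request:
jog_arm(steps=[[[-0.003,0,0,0,0,-0.1],[0,0,-0.03,0,0,-0.058],[0,0,-0.03,0,0,0],[0,0,-0.03,0,0,0],[0,0,-0.02,0,0,0]]])

```text
time_s: 9.62
ee_pos: [0.5755, 0.1249, 0.0625]
orientation: [0.0, 0.684, 0.73, 0.0]
ft_force: [-0.0, 0.7, -0.2]
grip_width: 0.403
gripper_force: 0.0
```

Run:
```python
from h import *
st()
s=grab_frame("side")[215:310,160:260,::-1];t=grab_frame("top")[120:215,125:225,::-1]
cv2.imwrite("pics/c6.png",cv2.resize(np.hstack([t,s]),None,fx=4,fy=4,interpolation=cv2.INTER_CUBIC))
```

```text
t 9.62 p [0.5755 0.1249 0.0625] yaw_y 0.06447093877115732 z [ 0.0012  0.0001 -1.    ] F [-0.0315  0.7483 -0.1895] M [-0.0329  0.0357 -0.0461] w 0.403 gf 0.0 j [0.0667 0.4054 1.6358 0.0001 1.0992 0.0022]
```

View pics/c6.png

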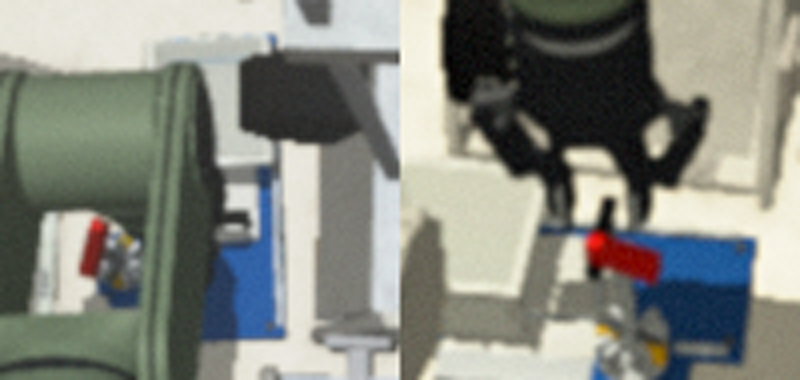

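The tips (560,220 and 638,220) straddle the black bar (604,230) from just above. The red T is parked and turned (625,258).

Request:
jog_arm(steps=[[[0.001,0,-0.012,0,0,0],[0,0,-0.012,0,0,0],[0,0,-0.006,0,0,0],[0,0,0,0,0,0],[0,0,0,0,0,0]]])

```text
time_s: 10.13
ee_pos: [0.5762, 0.1249, 0.0334]
orientation: [0.0, 0.685, 0.729, 0.0]
ft_force: [0.9, 0.2, -0.0]
grip_width: 0.402
gripper_force: 0.0
```

Request:
jog_arm(steps=[[[0,0,0,0,0,0],[0,0,0,0,0,0],[0,0,0,0,0,0],[0,0,0,0,0,0]]], claw=1, newtons=40)

```text
time_s: 10.47
ee_pos: [0.577, 0.1249, 0.0343]
orientation: [0.001, 0.685, 0.729, 0.001]
ft_force: [0.6, 0.5, 2.3]
grip_width: 0.118
gripper_force: 39.1
```

Request:
jog_arm(steps=[[[-0.015,-0.0008,0,0,0,0],[-0.025,-0.0014,0,0,0,0],[-0.025,-0.0014,0,0,0,0],[-0.025,-0.0014,0,0,0,0],[-0.02,-0.0011,0,0,0,0]]])

```text
time_s: 10.88
ee_pos: [0.4669, 0.1175, 0.0343]
orientation: [0.002, 0.684, 0.729, 0.001]
ft_force: [3.5, -5.3, -0.7]
grip_width: 0.12
gripper_force: 41.3
```

Request:
jog_arm(steps=[[[-0.008,-0.0005,0,0,0,0],[-0.003,0,0,0,0,0],[0,0,0,0,0,0],[0,0,0,0,0,0]]])

```text
time_s: 11.22
ee_pos: [0.4581, 0.1169, 0.0343]
orientation: [0.003, 0.685, 0.729, 0.002]
ft_force: [5.2, -4.8, -3.2]
grip_width: 0.117
gripper_force: 41.1
```

```bash
python3 -c "
from h import *
st()"
```

```text
t 11.22 p [0.4581 0.1169 0.0343] yaw_y 0.06261901332153956 z [ 0.0071 -0.0023 -1.    ] F [ 5.2373 -4.8244 -3.1615] M [-0.7567 -0.8707  0.1012] w 0.117 gf 41.08104050159454 j [ 0.0684  0.2363  1.9428 -0.0034  0.9555  0.0078]
```

Request:
jog_arm(steps=[[[-0.003,-0.001,0,0,0,0],[0,0,0,0,0,0],[0,0,0,0,0,0]]])

```text
time_s: 11.47
ee_pos: [0.4581, 0.1169, 0.0344]
orientation: [0.005, 0.685, 0.729, 0.005]
ft_force: [12.5, -0.8, -12.1]
grip_width: 0.119
gripper_force: 40.2
```

```bash
python3 -c "
from h import *
st()"
```

```text
t 11.47 p [0.4581 0.1169 0.0344] yaw_y 0.061807699253969256 z [ 0.0136 -0.     -0.9999] F [ 12.549   -0.8147 -12.1095] M [-0.1366 -2.0707  0.0936] w 0.119 gf 40.22622048854828 j [ 0.0671  0.2321  1.948  -0.0012  0.9479  0.006 ]
```

Request:
jog_arm(steps=[[[0.004,0.001,0,0,0,0],[0,0,0,0,0,0],[0,0,0,0,0,0],[0,0,0.03,0,0,0],[0,0,0.04,0,0,0]]], claw=0.55)

```text
time_s: 11.88
ee_pos: [0.451, 0.1179, 0.1]
orientation: [-0.004, 0.685, 0.729, -0.004]
ft_force: [1.5, 0.0, -1.8]
grip_width: 0.449
gripper_force: 0.0
```

Request:
jog_arm(steps=[[[0,0,0.04,0,0,0],[-0.004,-0.01,0.04,0,0,0],[-0.006,-0.036,0.02,0,0,0],[-0.006,-0.038,0,0,0,0],[-0.006,-0.038,0,0,0,0]]])

```text
time_s: 12.3
ee_pos: [0.4346, -0.0046, 0.2057]
orientation: [0.002, 0.684, 0.73, 0.001]
ft_force: [0.2, 0.4, -0.0]
grip_width: 0.456
gripper_force: 0.0
```

Request:
jog_arm(steps=[[[-0.006,-0.038,0,0,0,0],[-0.006,-0.038,0,0,0,0],[-0.006,-0.038,0,0,0,0],[-0.006,-0.038,0,0,0,0],[-0.006,-0.038,0,0,0,0]]])

```text
time_s: 12.72
ee_pos: [0.4028, -0.1949, 0.2032]
orientation: [-0.0, 0.685, 0.729, 0.0]
ft_force: [0.8, -0.1, -0.6]
grip_width: 0.448
gripper_force: 0.0
```

Run:
```python
from h import *
st()
for n in("carriage_grip","tray_floor","tin"):
    for c in("top","side"):
        for uv,p in find(n,c,2): print(n,c,uv,round(p,2),at_z(c,*uv,{"carriage_grip":.056,"tray_floor":.016,"tin":.016}[n])[:2]) if grab_frame(c) is not None else 0
```

```text
t 12.72 p [ 0.4028 -0.1949  0.2032] yaw_y 0.06208529107311104 z [-0.0004  0.0006 -1.    ] F [ 0.8312 -0.1367 -0.5906] M [ 0.0087 -0.0542  0.0187] w 0.448 gf 0.0 j [-0.6447 -0.0564  1.8577  0.0002  1.3409 -0.7068]
carriage_grip top [181.6064 179.712 ] 0.71 [0.5638 0.1134]
carriage_grip top [184.6784 168.6144] 0.55 [0.5981 0.1053]
carriage_grip side [196.4032 298.2144] 0.58 [0.5917 0.1947]
tray_floor top [173.7216 199.9872] 0.98 [0.5047 0.1429]
tray_floor side [243.2    296.2176] 0.84 [0.4932 0.147 ]
tin top [333.4144 241.6128] 0.6 [ 0.3854 -0.3553]
tin side [271.0016 138.0096] 0.57 [ 0.5127 -0.5558]
tin side [298.496  169.3824] 0.38 [ 0.3955 -0.3754]
```

Request:
jog_arm(steps=[[[-0.004,-0.037,0,0,0,0],[-0.004,-0.037,0,0,0,0],[-0.004,-0.037,0,0,0,0],[-0.004,-0.036,0,0,0,0],[0,0,-0.035,0,0,0]]], claw=0)

```text
time_s: 13.83
ee_pos: [0.3916, -0.3519, 0.1758]
orientation: [0.01, 0.686, 0.727, -0.003]
ft_force: [1.2, -1.3, 0.4]
grip_width: 1.0
gripper_force: 0.0
```

Request:
jog_arm(steps=[[[0,0,-0.035,0,0,0],[0,0,-0.035,0,0,0],[0,0,-0.03,0,0,0],[0,0,-0.015,0,0,0],[0,0,0,0,0,0]]])

```text
time_s: 14.25
ee_pos: [0.3854, -0.3374, 0.0488]
orientation: [-0.005, 0.685, 0.729, 0.001]
ft_force: [-0.3, 1.5, 0.4]
grip_width: 0.998
gripper_force: 0.0
```

Run:
```python
from h import *
st()
s=grab_frame("side")[120:215,250:350,::-1];t=grab_frame("top")[195:290,280:380,::-1]
cv2.imwrite("pics/c7.png",cv2.resize(np.hstack([t,s]),None,fx=4,fy=4,interpolation=cv2.INTER_CUBIC))
print(proj("top",[.388,-.342,.032]),proj("side",[.388,-.342,.032]),proj("side",[.388,-.342,.05]))
```

```text
t 14.25 p [ 0.3854 -0.3374  0.0488] yaw_y 0.06207025261352337 z [-0.0062  0.0077 -1.    ] F [-0.3172  1.5287  0.4056] M [0.0548 0.0201 0.0113] w 0.998 gf 0.0 j [-0.8882  0.2933  1.8279  0.      1.0303 -0.9503]
[329.98   240.7433] [300.4496 171.8215] [300.9096 167.5125]
```

View pics/c7.png

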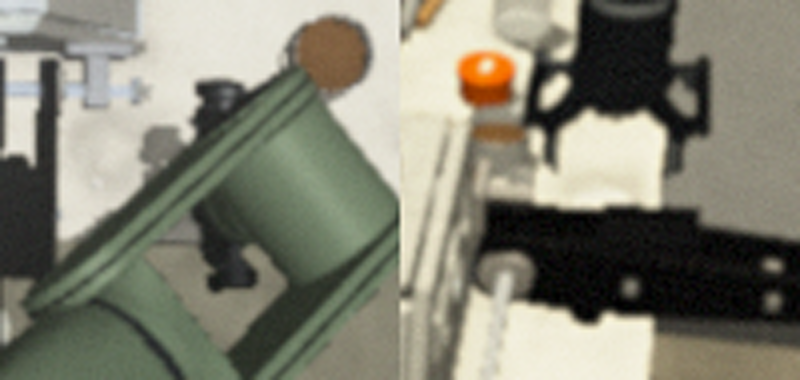

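The fingers (550,165 and 672,170) straddle the tin (about 600,195), which is partly hidden behind the black lever. I'll go down and close.

Request:
jog_arm(steps=[[[0.002,0,-0.012,0,0,0],[0,0,-0.012,0,0,0],[0,0,-0.008,0,0,0],[0,0,-0.005,0,0,0],[0,0,0,0,0,0]]])

```text
time_s: 14.77
ee_pos: [0.3893, -0.3397, 0.0149]
orientation: [-0.001, 0.685, 0.729, 0.0]
ft_force: [0.1, -0.8, -0.5]
grip_width: 1.004
gripper_force: 0.0
```

Request:
jog_arm(steps=[[[0,0,0,0,0,0],[0,0,0,0,0,0],[0,0,0,0,0,0],[0,0,0,0,0,0],[0,0,0,0,0,0]]], claw=1, newtons=30)

```text
time_s: 15.18
ee_pos: [0.3912, -0.3429, 0.0195]
orientation: [0.002, 0.685, 0.729, -0.001]
ft_force: [-1.9, 1.4, 18.1]
grip_width: 0.302
gripper_force: 8.7
```

```bash
python3 -c "
from h import *
st()"
```

```text
t 15.18 p [ 0.3912 -0.3429  0.0195] yaw_y 0.06245776838519074 z [ 0.0017 -0.0038 -1.    ] F [-1.8605  1.4433 18.1331] M [0.2699 0.6978 0.0416] w 0.302 gf 8.682251375284977 j [-0.8856  0.3491  1.8302 -0.0013  0.9583 -0.9473]
```

The width of 25 mm and the 18 N upward force show the fingers closed on top of the lid. I'll back off, open, and go lower.

Request:
jog_arm(steps=[[[0,0,0.015,0,0,0],[0,0,0,0,0,0],[0,0,0,0,0,0],[0,0,0,0,0,0],[0,0,0,0,0,0]]], claw=0)

```text
time_s: 15.6
ee_pos: [0.3896, -0.3402, 0.0305]
orientation: [-0.001, 0.685, 0.729, 0.0]
ft_force: [-0.1, -0.2, -0.2]
grip_width: 0.982
gripper_force: 0.0
```

Run:
```python
from h import *
st()
s=grab_frame("side")[120:215,250:350,::-1]
cv2.imwrite("pics/c8.png",cv2.resize(s,None,fx=5,fy=5,interpolation=cv2.INTER_CUBIC))
```

```text
t 15.6 p [ 0.3896 -0.3402  0.0305] yaw_y 0.06198294069687766 z [-0.0008  0.001  -1.    ] F [-0.1107 -0.1871 -0.1932] M [-0.0268  0.0145 -0.0836] w 0.982 gf 0.0 j [-0.8853  0.3278  1.8297  0.      0.9855 -0.9472]
```

View pics/c8.png

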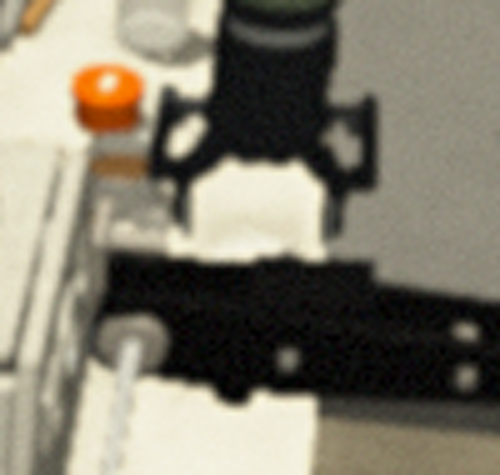

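The tips (180,225 and 335,230) are centred on the tin (255,240), but still about 25 mm too high.

Request:
jog_arm(steps=[[[0,0,-0.012,0,0,0],[0,0,-0.012,0,0,0],[0,0,-0.007,0,0,0],[0,0,-0.003,0,0,0],[0,0,0,0,0,0]]])

```text
time_s: 16.07
ee_pos: [0.389, -0.3395, -0.0047]
orientation: [-0.002, 0.685, 0.729, 0.0]
ft_force: [-0.3, -0.1, 0.3]
grip_width: 0.997
gripper_force: 0.0
```

Request:
jog_arm(steps=[[[0,0,0,0,0,0],[0,0,0,0,0,0],[0,0,0,0,0,0],[0,0,0,0,0,0],[0,0,0,0,0,0]]], claw=1, newtons=30)

```text
time_s: 16.48
ee_pos: [0.3906, -0.3414, -0.0019]
orientation: [0.001, 0.685, 0.729, -0.0]
ft_force: [-0.4, 0.1, 2.7]
grip_width: 0.631
gripper_force: 31.8
```

```bash
python3 -c "
from h import *
st()"
```

```text
t 16.48 p [ 0.3906 -0.3414 -0.0019] yaw_y 0.062051161710434434 z [ 0.0011 -0.0014 -1.    ] F [-0.4285  0.1338  2.6742] M [0.0031 0.0793 0.0041] w 0.631 gf 31.837235894054174 j [-0.8853  0.3858  1.8377 -0.0001  0.9163 -0.9473]
```

Request:
jog_arm(steps=[[[0,0,0.01,0,0,0],[0,0,0.03,0,0,0],[0,0,0.04,0,0,0],[0,0,0.04,0,0,0],[0,0,0.04,0,0,0]]])

```text
time_s: 16.9
ee_pos: [0.3895, -0.34, 0.1592]
orientation: [-0.0, 0.685, 0.729, 0.0]
ft_force: [0.2, -0.1, -1.6]
grip_width: 0.635
gripper_force: 32.1
```

Run:
```python
from h import *
st()
grab_frame("side")
for uv,p in find("tin","side",3): print(uv,p)
print(proj("side",[.391,-.342,.175]))
```

```text
t 16.9 p [ 0.3895 -0.34    0.1592] yaw_y 0.06203093349949685 z [-0.0005  0.0008 -1.    ] F [ 0.1661 -0.1125 -1.6263] M [-0.051   0.007   0.0332] w 0.635 gf 32.11693340912461 j [-0.8852  0.1437  1.7458  0.0001  1.2531 -0.9473]
[270.6944 136.8192] 0.61
[303.3935 135.0657]
```

Request:
jog_arm(steps=[[[0.003,0.01,0.02,0,0,0],[0.004,0.03,0.02,0,0,0],[0.004,0.038,0,0,0,0],[0.004,0.038,0,0,0,0],[0.004,0.038,0,0,0,0]]])

```text
time_s: 17.42
ee_pos: [0.4087, -0.1852, 0.1975]
orientation: [0.0, 0.685, 0.728, 0.0]
ft_force: [1.5, 0.2, -0.9]
grip_width: 0.634
gripper_force: 32.1
```

Request:
jog_arm(steps=[[[0.004,0.038,0,0,0,0],[0.004,0.038,0,0,0,0],[0.004,0.038,0,0,0,0],[0.004,0.038,0,0,0,0],[0.004,0.038,0,0,0,0]]])

```text
time_s: 17.83
ee_pos: [0.4283, 0.0052, 0.1971]
orientation: [-0.0, 0.685, 0.729, -0.0]
ft_force: [0.4, 0.5, -0.0]
grip_width: 0.634
gripper_force: 32.1
```

Request:
jog_arm(steps=[[[0.006,0.038,0,0,0,0],[0.01,0.038,0,0,0,0],[0.015,0.03,0,0,0,0],[0.01,0.012,0,0,0,0],[0,0,0,0,0,0]]])

```text
time_s: 18.25
ee_pos: [0.4708, 0.124, 0.1971]
orientation: [-0.0, 0.683, 0.73, 0.001]
ft_force: [-0.7, 0.4, -0.7]
grip_width: 0.637
gripper_force: 32.1
```

```bash
python3 -c "
from h import *
st()"
```

```text
t 18.25 p [0.4708 0.124  0.1971] yaw_y 0.06632846464949264 z [ 0.0006  0.001  -1.    ] F [-0.6607  0.372  -0.7125] M [-0.0138  0.0046  0.0459] w 0.637 gf 32.13066504802555 j [0.079  0.0372 1.7781 0.001  1.3256 0.0124]
```

Request:
jog_arm(steps=[[[0.02,0,0,0,0,0],[0.03,0,0,0,0,0],[0.02,-0.001,0,0,0,0],[0.007,0,-0.02,0,0,0],[0,0,-0.03,0,0,0]]])

```text
time_s: 18.67
ee_pos: [0.5517, 0.1191, 0.1504]
orientation: [0.003, 0.685, 0.728, 0.003]
ft_force: [-0.3, 0.7, -1.4]
grip_width: 0.632
gripper_force: 32.1
```

Request:
jog_arm(steps=[[[0,0,-0.03,0,0,0],[0,0,-0.03,0,0,0],[0,0,-0.025,0,0,0],[0,0,-0.012,0,0,0],[0,0,0,0,0,0]]])

```text
time_s: 19.08
ee_pos: [0.5431, 0.1191, 0.0466]
orientation: [-0.003, 0.685, 0.728, -0.003]
ft_force: [-0.9, -0.6, -0.2]
grip_width: 0.63
gripper_force: 32.1
```

Run:
```python
from h import *
st()
grab_frame("side");grab_frame("top")
for n in("tin","tray_floor","carriage_grip"):
  for uv,p in find(n,"side",3): print(n,uv,p)
p=r.get_obs()["ee_pos"]
print("exp tin ctr",proj("side",[p[0],p[1],p[2]+.018]),"exp tray floor ctr",proj("side",[.548,.123,.016]))
# tin silhouette along side columns: print gray rows
f=cv2.cvtColor(grab_frame("side"),cv2.COLOR_RGB2GRAY)
u=proj("side",[p[0],p[1],p[2]+.018]).astype(int)
for v in range(u[1]-16,u[1]+26,2): print(v,f[v,u[0]-26:u[0]+28:2])
```

```text
t 19.08 p [0.5431 0.1191 0.0466] yaw_y 0.06106124467365261 z [-0.0086 -0.0008 -1.    ] F [-0.9385 -0.6276 -0.1667] M [-0.0357  0.0091  0.0519] w 0.63 gf 32.12690586224198 j [ 0.0604  0.3751  1.7197 -0.0003  1.0554 -0.0005]
tin [224.9216 268.992 ] 0.71
tray_floor [245.9136 301.2096] 0.9
tray_floor [214.6816 280.896 ] 0.33
carriage_grip [246.4768 297.216 ] 0.74
exp tin ctr [221.7657 270.1364] exp tray floor ctr [223.0997 284.8111]
254 [ 18  22  26  20  42  35  19  23  67 126  82  93 144  95  64  55  24  19
  18  12  18  90 185 184  49  22  78]
256 [ 25  23  15  18  28  22  24  31 141 220 213 229 235 229 229 202  79  20
  20  14  12  28  79  87  24  19 141]
258 [ 68  19  24  24  17  18  20  42 139 183 222 238 238 245 247 246 192  55
  20  19  20  18  15  20  15  32 160]
260 [164  83 155 154  61  20  19  34 177 240 243 244 244 244 246 246 235 125
  41  16  21  18  15  21  18  62 208]
262 [215 138 238 243 176  27  45  35 165 216 225 231 233 237 191 162 136 136
  89  30  16  19  45  47  16  74 164]
264 [203 132 224 243 215  55  82  47 122 134 137 143 150 162 141 148 137 139
 122  54  26  2
[... 1047 characters left out ...]
5 177 206]
284 [ 33  34  43  72  83  81  95 103 111 114 106  82  70  60  62 107 118 119
 117 117 120 108 112 117 119 117 117]
286 [ 40  40  46  81  79  85 102 104 113 111 109  97 108 104 104 113 121 116
 117 119 111 107 115 120 119 116 115]
288 [ 38  40  54  80  79  84 105 106 119 113 113 104 116 118 120 118 118 121
 119 120 117 115 114 118 117 121 120]
290 [ 41  39  64  80  78  90 108 107 117 142 120 112 118 121 121 116 121 118
 119 121 120 112 115 118 117 115 113]
292 [ 39  45  74  84  79 131 175 129 137 201 150 106 112 154 171 120 119 118
 124 120 114 107 118 117 113 113 116]
294 [ 39  40  76  80  85 157 205 183 168 151 139 109 145 184 169 131 123 116
 115 116 114 105 121 116 119 118 116]
```

Request:
jog_arm(steps=[[[0.002,0.003,0,0,0,0],[0,0,0,0,0,0],[0,0,0,0,0,0]]])

```text
time_s: 19.63
ee_pos: [0.5497, 0.1235, 0.051]
orientation: [0.0, 0.685, 0.729, 0.001]
ft_force: [-0.8, 0.3, 0.4]
grip_width: 0.633
gripper_force: 32.1
```

Run:
```python
from h import *
st()
f=grab_frame("side");f2=grab_frame("side")
g=cv2.cvtColor(f,cv2.COLOR_RGB2GRAY)
# overlay expected outlines and score edges: fit tin (x,y,zb) by gradient along projected lid ellipse
gx=cv2.Sobel(cv2.GaussianBlur(g,(3,3),0),cv2.CV_32F,1,0);gy=cv2.Sobel(cv2.GaussianBlur(g,(3,3),0),cv2.CV_32F,0,1)
mag=np.hypot(gx,gy);p=r.get_obs()["ee_pos"];a=np.linspace(0,2*np.pi,60)
res=[]
for dy in np.arange(-.012,.0121,.003):
  for dz in np.arange(-.02,.0301,.002):
    z=p[2]+.034+dz
    q=np.array([proj("side",[p[0]+.028*np.cos(t),p[1]+dy+.028*np.sin(t),z]) for t in a if abs(np.sin(t))>.5])
    v=cv2.remap(mag,q[:,0].astype(np.float32)[None],q[:,1].astype(np.float32)[None],cv2.INTER_LINEAR)
    res.append((v.mean(),dy,dz))
for x in sorted(res)[::-1][:8]: print(np.array(x))
```

```text
t 19.63 p [0.5497 0.1235 0.051 ] yaw_y 0.06249257929518876 z [ 0.0014  0.0001 -1.    ] F [-0.7592  0.2873  0.3684] M [-0.005  -0.0302 -0.0051] w 0.633 gf 32.13652883190662 j [ 0.0675  0.3758  1.7074 -0.      1.057   0.005 ]Traceback (most recent call last):
  File "<stdin>", line 12, in <module>
  File "h.py", line 11, in proj
    m=camera_model(cam);p=np.array(m["R"])@np.array(X)+np.array(m["t"]);s=p[:2]/p[2]
ValueError: time passes only in moves, steps and waits
```

Request:
jog_arm(steps=[[[-0.0015,-0.0005,-0.01,0,0,0],[0,0,-0.01,0,0,0],[0,0,-0.008,0,0,0],[0,0,-0.004,0,0,0],[0,0,0,0,0,0]]])

```text
time_s: 20.15
ee_pos: [0.5457, 0.1225, 0.016]
orientation: [-0.001, 0.685, 0.729, -0.002]
ft_force: [-0.6, 0.0, -0.5]
grip_width: 0.64
gripper_force: 32.1
```

```bash
python3 -c "
from h import *
st()"
```

```text
t 20.15 p [0.5457 0.1225 0.016 ] yaw_y 0.061870561666398705 z [-0.0043 -0.0003 -1.    ] F [-0.566  0.045 -0.483] M [-0.0158  0.0061  0.0276] w 0.64 gf 32.136327498592436 j [ 0.0662  0.4262  1.7259 -0.      0.9938  0.0043]
```

Request:
jog_arm(steps=[[[0,0,-0.002,0,0,0],[0,0,-0.001,0,0,0],[0,0,0,0,0,0],[0,0,0,0,0,0]]])

```text
time_s: 20.48
ee_pos: [0.5479, 0.1228, 0.0156]
orientation: [0.0, 0.685, 0.729, 0.0]
ft_force: [-0.2, 0.2, 0.0]
grip_width: 0.633
gripper_force: 32.1
```

Request:
jog_arm(steps=[[[0,0,-0.001,0,0,0],[0,0,-0.0005,0,0,0],[0,0,0,0,0,0]]])

```text
time_s: 20.73
ee_pos: [0.5478, 0.1227, 0.0141]
orientation: [0.0, 0.685, 0.729, 0.0]
ft_force: [0.3, -0.6, 0.1]
grip_width: 0.635
gripper_force: 32.2
```

Request:
jog_arm(steps=[[[0,0,-0.001,0,0,0],[0,0,0,0,0,0],[0,0,0,0,0,0]]])

```text
time_s: 20.98
ee_pos: [0.5485, 0.1228, 0.014]
orientation: [0.001, 0.685, 0.729, 0.001]
ft_force: [-0.8, -1.4, 5.0]
grip_width: 0.638
gripper_force: 32.6
```

Request:
jog_arm(steps=[[[0,0,-0.001,0,0,0],[0,0,0,0,0,0],[0,0,0,0,0,0]]])

```text
time_s: 21.23
ee_pos: [0.5495, 0.1228, 0.014]
orientation: [0.001, 0.685, 0.729, 0.001]
ft_force: [-0.6, -0.4, 8.8]
grip_width: 0.634
gripper_force: 32.8
```

Request:
jog_arm(steps=[[[0,0,0.001,0,0,0],[0,0,0,0,0,0],[0,0,0,0,0,0],[0,0,0,0,0,0],[0,0,0,0,0,0]]], claw=0.08)

```text
time_s: 21.65
ee_pos: [0.5471, 0.1228, 0.0123]
orientation: [-0.0, 0.685, 0.729, -0.0]
ft_force: [-1.2, 0.0, -0.6]
grip_width: 0.92
gripper_force: 0.0
```

Request:
jog_arm(steps=[[[0,0,0.01,0,0,0],[0,0,0.025,0,0,0],[0,0,0.04,0,0,0],[0,0,0.04,0,0,0],[-0.03,0,0.03,0,0,0]]])

```text
time_s: 22.07
ee_pos: [0.5238, 0.1225, 0.1624]
orientation: [0.004, 0.685, 0.728, 0.004]
ft_force: [1.2, 0.3, 1.0]
grip_width: 0.919
gripper_force: 0.0
```

Run:
```python
from h import *
st()
for c in ("side","top"):
  f=grab_frame(c)
  for n in("tin","pin_grip"):
    for uv,p in find(n,c,3): print(n,c,uv,p,at_z(c,*uv,.032 if n=="tin" else .136)[:2])
```

```text
t 22.07 p [0.5238 0.1225 0.1624] yaw_y 0.06092896517106858 z [ 0.0104  0.0005 -0.9999] F [1.2209 0.3209 1.0226] M [ 0.0097 -0.0585  0.0295] w 0.919 gf 0.0 j [ 0.0689  0.1757  1.7012 -0.0002  1.2542  0.0081]
tin side [224.1024 275.7888] 0.67 [0.5481 0.1077]
tin top [396.8    198.9888] 0.85 [ 0.5199 -0.5479]
tin top [181.2992 185.5872] 0.58 [0.5485 0.118 ]
```

Request:
jog_arm(steps=[[[-0.03,-0.003,0,0,0,0],[-0.03,-0.0025,0,0,0,0],[0,0,0,0,0,0],[0,0,-0.02,0,0,0],[0,0,-0.03,0,0,0]]], claw=0.6)

```text
time_s: 22.78
ee_pos: [0.4604, 0.1174, 0.1081]
orientation: [0.002, 0.685, 0.729, 0.002]
ft_force: [1.4, 0.5, 0.5]
grip_width: 0.396
gripper_force: 0.0
```

```bash
python3 -c "
from h import *
st()"
```

```text
t 22.78 p [0.4604 0.1174 0.1081] yaw_y 0.061960593691819985 z [ 0.0054  0.0004 -1.    ] F [1.35   0.4582 0.4707] M [-0.0018  0.0068  0.0201] w 0.396 gf 0.0 j [ 0.0672  0.1188  1.8931 -0.      1.1243  0.0052]
```

Request:
jog_arm(steps=[[[0,0,-0.025,0,0,0],[0,0,-0.025,0,0,0],[0,0,-0.015,0,0,0],[0,0,-0.007,0,0,0],[0,0,0,0,0,0]]])

```text
time_s: 23.2
ee_pos: [0.4555, 0.117, 0.0321]
orientation: [-0.002, 0.685, 0.729, -0.003]
ft_force: [-0.2, -0.1, 0.5]
grip_width: 0.401
gripper_force: 0.0
```

Request:
jog_arm(steps=[[[0,0,0,0,0,0],[0,0,0,0,0,0],[0,0,0,0,0,0],[0,0,0,0,0,0]]], claw=1, newtons=40)

```text
time_s: 23.53
ee_pos: [0.4591, 0.1173, 0.036]
orientation: [0.001, 0.685, 0.729, 0.001]
ft_force: [1.0, -0.4, -3.8]
grip_width: 0.119
gripper_force: 39.1
```

```bash
python3 -c "
from h import *
st()"
```

```text
t 23.53 p [0.4591 0.1173 0.036 ] yaw_y 0.06210928924755937 z [ 0.0023  0.0001 -1.    ] F [ 1.0154 -0.4398 -3.8381] M [ 0.0097 -0.2155  0.0652] w 0.119 gf 39.10817742347717 j [ 0.0672  0.2376  1.9364 -0.0001  0.9652  0.0052]
```

Request:
jog_arm(steps=[[[0.004,0.0003,0,0,0,0],[0.008,0.0005,0,0,0,0],[0.012,0.0008,0,0,0,0],[0.014,0.0009,0,0,0,0],[0.014,0.0009,0,0,0,0]]])

```text
time_s: 23.95
ee_pos: [0.5108, 0.1208, 0.0359]
orientation: [-0.0, 0.685, 0.729, -0.0]
ft_force: [-2.7, 0.1, 5.1]
grip_width: 0.118
gripper_force: 39.9
```

Request:
jog_arm(steps=[[[0.014,0.0009,0,0,0,0],[0.014,0.0009,0,0,0,0],[0.014,0.0009,0,0,0,0],[0.012,0.0008,0,0,0,0],[0.007,0.0005,0,0,0,0]]])

```text
time_s: 24.37
ee_pos: [0.5731, 0.125, 0.036]
orientation: [0.0, 0.685, 0.729, 0.001]
ft_force: [-2.6, 0.6, 4.2]
grip_width: 0.122
gripper_force: 40.0
```

Request:
jog_arm(steps=[[[0.004,0.0003,0,0,0,0],[0.002,0.0002,0,0,0,0],[0.002,0,0,0,0,0],[0.001,0,0,0,0,0],[0,0,0,0,0,0]]])

```text
time_s: 24.78
ee_pos: [0.5777, 0.1253, 0.0359]
orientation: [-0.002, 0.685, 0.729, -0.002]
ft_force: [-7.5, -0.4, 10.8]
grip_width: 0.119
gripper_force: 40.6
```

```bash
python3 -c "
from h import *
st()"
```

```text
t 24.78 p [0.5777 0.1253 0.0359] yaw_y 0.062342213947835595 z [-0.0052 -0.0001 -1.    ] F [-7.4599 -0.449  10.7983] M [0.0351 1.3419 0.0283] w 0.119 gf 40.56418776512146 j [0.0672 0.4511 1.6355 0.0003 1.0602 0.0047]
```

Request:
jog_arm(steps=[[[0,0,0,0,0,0],[0,0,0,0,0,0],[0,0,0,0,0,0],[0,0,0.03,0,0,0],[0,0,0.04,0,0,0]]], claw=0.6)

```text
time_s: 25.2
ee_pos: [0.5759, 0.1247, 0.1009]
orientation: [-0.004, 0.685, 0.729, -0.004]
ft_force: [0.7, -0.0, 0.4]
grip_width: 0.402
gripper_force: 0.0
```

Request:
jog_arm(steps=[[[0,0,0.04,0,0,0.1],[0,0,0.03,0,0,0.12],[-0.006,0.013,0,0,0,0.12],[-0.008,0.015,0,0,0,0.12],[-0.008,0.015,0,0,0,0.12]]])

```text
time_s: 25.62
ee_pos: [0.5589, 0.1682, 0.1764]
orientation: [0.001, 0.446, 0.895, 0.001]
ft_force: [-1.2, 0.4, -0.2]
grip_width: 0.398
gripper_force: 0.0
```

Request:
jog_arm(steps=[[[-0.008,0.015,0,0,0,0.12],[-0.005,0.0095,0,0,0,0.12],[0,0,0,0,0,0.12],[0,0,0,0,0,0.12],[0,0,0,0,0,0.12]]])

```text
time_s: 26.03
ee_pos: [0.5451, 0.1929, 0.175]
orientation: [0.0, 0.16, 0.987, -0.0]
ft_force: [-0.2, 0.8, -1.0]
grip_width: 0.406
gripper_force: 0.0
```

Request:
jog_arm(steps=[[[0,0,0,0,0,0.12],[0,0,0,0,0,0],[0,0,0,0,0,0]]])

```text
time_s: 26.28
ee_pos: [0.5452, 0.1926, 0.1751]
orientation: [0.0, 0.106, 0.994, -0.0]
ft_force: [0.2, 0.6, 0.4]
grip_width: 0.402
gripper_force: 0.0
```

```bash
python3 -c "
from h import *
st()"
```

```text
t 26.28 p [0.5452 0.1926 0.1751] yaw_y 1.3588125985607775 z [ 0.0001 -0.0001 -1.    ] F [0.2434 0.5647 0.4448] M [-0.0111 -0.0363 -0.0068] w 0.402 gf 0.0 j [ 0.1899  0.2521  1.5807 -0.0001  1.3088 -1.1689]
```

Request:
jog_arm(steps=[[[-0.0015,0,-0.02,0,0,0.01],[0,0,-0.02,0,0,0],[0,0,-0.017,0,0,0],[0,0,-0.0095,0,0,0],[0,0,0,0,0,0]]])

```text
time_s: 26.7
ee_pos: [0.5414, 0.1921, 0.1059]
orientation: [-0.003, 0.1, 0.995, -0.001]
ft_force: [0.2, -0.1, 0.6]
grip_width: 0.4
gripper_force: 0.0
```

Request:
jog_arm(steps=[[[0,0,0,0,0,0],[0,0,0,0,0,0],[0,0,0,0,0,0],[0,0,0,0,0,0]]], claw=1, newtons=50)

```text
time_s: 27.03
ee_pos: [0.5443, 0.1924, 0.1098]
orientation: [0.001, 0.099, 0.995, -0.0]
ft_force: [-0.0, -2.3, -0.7]
grip_width: 0.131
gripper_force: 52.2
```

Request:
jog_arm(steps=[[[0,0,0.003,0,0,0],[0,0,0.004,0,0,0],[0,0,0.002,0,0,0],[0,0,0,0,0,0]]])

```text
time_s: 27.37
ee_pos: [0.5439, 0.1924, 0.1177]
orientation: [0.0, 0.099, 0.995, -0.0]
ft_force: [4.3, -2.6, -9.5]
grip_width: 0.131
gripper_force: 50.9
```

Run:
```python
from h import *
st()
f=grab_frame("top")[:,:,::-1]
for uv,p in find("carriage_grip","top",3): print(uv,p)
```

```text
t 27.37 p [0.5439 0.1924 0.1177] yaw_y 1.3718055764795245 z [ 0.0006 -0.0004 -1.    ] F [ 4.296  -2.6125 -9.5172] M [-0.222  -0.7313 -0.0004] w 0.131 gf 50.87788939476013 j [ 0.1903  0.3117  1.633  -0.0005  1.1963 -1.1813]
[167.68   167.3856] 0.72
```

Request:
jog_arm(steps=[[[0,0,0,0,0,-0.08],[0,0,0,0,0,-0.11],[0,0,0,0,0,-0.11],[0,0,0,0,0,-0.11],[0,0,0,0,0,-0.11]]])

```text
time_s: 27.88
ee_pos: [0.5437, 0.192, 0.1172]
orientation: [0.0, 0.354, 0.935, -0.001]
ft_force: [3.5, -3.4, -9.3]
grip_width: 0.128
gripper_force: 50.8
```

Request:
jog_arm(steps=[[[0,0,0,0,0,-0.11],[0,0,0,0,0,-0.11],[0,0,0,0,0,-0.11],[0,0,0,0,0,-0.11],[0,0,0,0,0,-0.11]]])

```text
time_s: 28.3
ee_pos: [0.5432, 0.1917, 0.117]
orientation: [0.0, 0.595, 0.804, -0.001]
ft_force: [3.4, -4.8, -8.7]
grip_width: 0.126
gripper_force: 50.8
```

Request:
jog_arm(steps=[[[0,0,0,0,0,-0.11],[0,0,0,0,0,-0.09],[0,0,0,0,0,-0.04],[0,0,0,0,0,0],[0,0,0,0,0,0]]])

```text
time_s: 28.72
ee_pos: [0.543, 0.1917, 0.1171]
orientation: [0.0, 0.684, 0.729, -0.001]
ft_force: [2.0, -4.9, -8.9]
grip_width: 0.126
gripper_force: 50.8
```

```bash
python3 -c "
from h import *
st()"
```

```text
t 28.72 p [0.543  0.1917 0.1171] yaw_y 0.06323676966147174 z [-0.0015 -0.0018 -1.    ] F [ 2.0143 -4.8726 -8.8643] M [-0.8453 -0.5576  0.0067] w 0.126 gf 50.768679678440094 j [ 0.19    0.3121  1.6339 -0.0016  1.1974  0.1273]
```

Next I'll lower the pin into its slot to a reported height of about 0.095, which is zero lift.

Request:
jog_arm(steps=[[[0,0,-0.004,0,0,0],[0,0,-0.005,0,0,0],[0,0,-0.006,0,0,0],[0,0,-0.005,0,0,0],[0,0,0,0,0,0]]])

```text
time_s: 29.13
ee_pos: [0.5431, 0.1917, 0.0969]
orientation: [0.0, 0.684, 0.729, -0.001]
ft_force: [2.2, -4.7, -6.2]
grip_width: 0.124
gripper_force: 51.3
```

Request:
jog_arm(steps=[[[0,0,-0.002,0,0,0],[0,0,0,0,0,0],[0,0,0,0,0,0]]])

```text
time_s: 29.38
ee_pos: [0.5432, 0.1918, 0.0961]
orientation: [0.0, 0.684, 0.729, -0.001]
ft_force: [0.8, -6.0, -4.9]
grip_width: 0.127
gripper_force: 51.4
```

```bash
python3 -c "
from h import *
st()"
```

```text
t 29.38 p [0.5432 0.1918 0.0961] yaw_y 0.0634894778062994 z [-0.0013 -0.0018 -1.    ] F [ 0.8279 -5.9809 -4.8848] M [-0.9372 -0.261   0.0016] w 0.127 gf 51.37693762779236 j [ 0.1901  0.3384  1.6479 -0.0017  1.1569  0.1273]
```

Request:
jog_arm(steps=[[[0,0,0,0,0,0],[0,0,0,0,0,0],[0,0,0.01,0,0,0],[0,0,0.03,0,0,0],[0,0,0.04,0,0,0]]], claw=0.5)

```text
time_s: 29.8
ee_pos: [0.5407, 0.1929, 0.1743]
orientation: [-0.003, 0.685, 0.729, -0.003]
ft_force: [1.1, 0.0, -0.6]
grip_width: 0.498
gripper_force: 0.0
```

Request:
jog_arm(steps=[[[0,0,0.03,0,0,0],[-0.03,0,0.01,0,0,0],[-0.04,0,0,0,0,0],[-0.04,0,0,0,0,0],[-0.04,0,0,0,0,0]]])

```text
time_s: 30.22
ee_pos: [0.3926, 0.1933, 0.2178]
orientation: [0.0, 0.685, 0.729, 0.002]
ft_force: [-0.9, 0.6, 0.7]
grip_width: 0.502
gripper_force: 0.0
```

Request:
jog_arm(steps=[[[-0.01,-0.04,0,0,0,0],[0,-0.04,0,0,0,0],[0,-0.04,0,0,0,0],[0,-0.04,0,0,0,0],[0,-0.03,0,0,0,0]]])

```text
time_s: 30.63
ee_pos: [0.3839, 0.001, 0.2179]
orientation: [0.002, 0.685, 0.729, 0.001]
ft_force: [-0.1, 0.2, -0.3]
grip_width: 0.499
gripper_force: 0.0
```

Run:
```python
from h import *
st()
C={}
for c in ("top","side"):
    f=grab_frame(c);h=cv2.cvtColor(f,cv2.COLOR_RGB2HSV)
    m=(((h[...,0]<6)|(h[...,0]>174))&(h[...,1]>150)&(h[...,2]>80)).astype(np.uint8)
    n,l,s,ce=cv2.connectedComponentsWithStats(m)
    for i in range(1,n):
        if s[i,4]>5: print(c,s[i],ce[i])
    for n in("tin","carriage_grip","hood","open_tin","loading_cap"):
        for uv,p in find(n,c,2): print(n,c,uv,round(p,2),at_z(c,*uv,.03)[:2])
# bar dark pixels in top
g=cv2.cvtColor(grab_frame("top"),cv2.COLOR_RGB2GRAY)[168:182,166:192]
ys,xs=np.where(g<70);print("bar now",xs.mean()+166,ys.mean()+168,len(xs))
g0=cv2.cvtColor(cv2.resize(cv2.imread("pics/top0.png"),(512,384),interpolation=cv2.INTER_AREA),cv2.COLOR_BGR2GRAY)[168:182,166:192]
ys,xs=np.where(g0<70);print("bar t0",xs.mean()+166,ys.mean()+168,len(xs))
```

```text
t 30.63 p [0.3839 0.001  0.2179] yaw_y 0.06285855438568845 z [ 0.0042 -0.0006 -1.    ] F [-0.0837  0.2337 -0.3199] M [-0.0252 -0.0044 -0.0162] w 0.499 gf 0.0 j [-0.2241 -0.2278  1.9744  0.0004  1.3908 -0.287 ]
top [56 81 10 10 76] [60.7105 85.5789]
top [143 181  14   4  43] [149.5349 182.2093]
tin top [395.7248 199.104 ] 0.54 [ 0.5196 -0.5452]
tin top [148.5824 183.3984] 0.43 [0.5536 0.22  ]
carriage_grip top [168.704  169.4976] 0.82 [0.5983 0.1595]
hood top [171.1104 172.992 ] 0.78 [0.5875 0.1516]
open_tin top [363.1104 208.3968] 0.77 [ 0.4889 -0.4443]
open_tin top [136.6016 226.0992] 0.26 [0.4211 0.2505]
loading_cap top [133.4784 229.5168] 0.74 [0.4105 0.2596]
side [212 273   8  20 102] [215.2353 282.6471]
side [  8 379  16   5  64] [ 15.625  381.2656]
tin side [268.5952 136.3968] 0.6 [ 0.5209 -0.5437]
carriage_grip side [197.9904 296.1024] 0.64 [0.5967 0.1725]
hood side [202.2912 285.6192] 0.86 [0.5943 0.1426]
open_tin side [271.9744 152.1024] 0.54 [ 0.4957 -0.4431]
loading_cap side [271.9232 346.0992] 0.93 [0.4098 0.2655]
bar now 177.52173913043478 176.34782608695653 46
bar t0 177.4 176.15 40
```

Run:
```python
from h import *
a=cv2.resize(cv2.imread("pics/top0.png"),(512,384),interpolation=cv2.INTER_AREA)
f=grab_frame("top")[:,:,::-1]
d=cv2.absdiff(cv2.cvtColor(a,6),cv2.cvtColor(np.ascontiguousarray(f),6))[125:165,158:200]
m=(d>12).astype(np.uint8);n,l,s,ce=cv2.connectedComponentsWithStats(m)
for i in range(1,n):
    if s[i,4]>15: print(s[i],ce[i]+[158,125],at_z("top",*(ce[i]+[158,125]),.045))
th=.066;print("expected tin home",np.array([.548,.123])+.12*np.array([np.cos(th),np.sin(th)]))
```

```text
expected tin home [0.6677 0.1309]
```

Run:
```python
from h import *
G=lambda b:cv2.cvtColor(np.ascontiguousarray(b),cv2.COLOR_BGR2GRAY).astype(int)
for c in("top","side"):
    a=G(cv2.resize(cv2.imread(f"pics/{c}0.png"),(512,384),interpolation=cv2.INTER_AREA))
    f=G(grab_frame(c)[:,:,::-1])
    u=proj(c,[.668,.131,.045]).astype(int);print(c,u)
    for v in range(u[1]-12,u[1]+14,3): print(v,(f-a)[v,u[0]-18:u[0]+19:3],f[v,u[0]-18:u[0]+19:3])
```

```text
top [177 146]
134 [ 6  6  7  4  6  5 -1  7  8  1 -1  2  1] [226 216 178 178 179 178 173 178 181 129  63  60  56]
137 [ 6  6  2  6  4  5  8  9  7 -2  2  2  0] [225 217 173 189 189 189 195 198 187  48  52  52  53]
140 [ 5  7  6  5 11 11 13 11 10  4  3  6  6] [226 224 178 194 199 203 203 201 198  52  53  55  55]
143 [ 2  7  4  4 10  6 15 12  9  2  1  2  5] [227 224 173 192 200 199 205 204 196  52  51  50  53]
146 [ 6  5  4  4  9  9 11 11  9 -1  1  5  2] [228 222 173 189 199 201 203 202 196  49  53  52  50]
149 [ 9  5  3  3 11  9 11 10 11  5  3  0  0] [222 222 172 188 201 203 202 202 198  53  51  48  47]
152 [ 4  7  5  6  7 11  9  9 13 -1  2  0  3] [207 216 174 192 198 203 202 201 204  77  49  45  46]
155 [ 8  9  2  7  6  4  3 -5 -8  3  7 10 11] [207 212 171 193 198 195 195 189 187 196 196 156 150]
158 [5 8 3 6 7 5 4 2 3 4 1 8 8] [204 211 170 195 198 199 199 198 198 197 192 196 177]
side [173 273]
261 [ 3 16 16 19 16 16 16 18 14 16 15 15 18] [ 71 188 190 200 197 197 196 199 195 196 196 195 198]
264 [ 3 16 18 20 19 13 17 17 15 17 18 17 17] [ 51 174 186 201 198 195 197 195 194 199 197 198 199]
267 [12 19 15 14 20 24 19 20 20 23 14 17 17] [195 197 195 187 192 204 198 202 203 204 195 196 200]
270 [18 17 13 16  5 20 21 21 20 17 16 15 18] [209 204 175 168  97 167 202 202 200 199 196 195 212]
273 [16 15 20 10 11 26 23 28 18 18 16 14 16] [211 210 193 108  93 163 203 207 199 199 198 193 215]
276 [17 18 14  9 11 18 19 21 19 19 14 11 17] [219 214 161  89  91 144 201 200 201 201 195 193 216]
279 [13 15 16  9 10  6 21 21 20 16 11 14 13] [228 178 126  92  91 104 201 202 201 200 191 201 194]
282 [17 12  9  9  8 11 23 20 23 15 14 16 17] [225 160 100  91  90 111 207 202 202 196 193 212 154]
285 [16 13  6 12 12 10 21 16 18 17 16 17  8] [206 154  87  91  94 109 214 207 212 208 202 217 117]
```

```bash
python3 -c "
from station import r
print(r.job_done())"
```

```text
the job is handed in; nothing more can be done
None
```

The job is handed in at about 31 s: the tin is in the tray under the hood, the carriage is fully home, and the pin is turned back down, its T-handle where it was at the start. The hood is nearly opaque, so the tin's final place rests on a faint disc in the top view at the expected spot.

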